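# Set the paddle dimmer to its third click

## Robot

A 7-joint arm with a two-finger parallel gripper is mounted at the origin on the work surface. World frame = base frame: x ahead of the robot, y to its left, z up, the work surface at z = 0. Lengths are in mm, angles in degrees, forces in N, time in s.
With the tool pointing down it reaches from about 400 to 750 mm from the base axis. Payload 19.5 kg.
Tool frame: the origin (TCP) lies at the very end of the fingers, on their centre line; the grasp point (between the pads) lies arm.tcp_to_grasp behind it (arm.tcp_to_grasp is the distance from the TCP to the grasp point, in mm); y points along the fingers, x is the direction in which the jaws open and shut, and the axes are right-handed (so a half turn about y gives the same grasp; the last joint's range is limited). The gripper opens to 85 mm and grips with 20 to 120 N. Pads are 22 mm wide; open, the fingers measure 114 mm over their backs; the gripper's body (76 mm by 85 mm) begins 54 mm behind the grasp point. The pads swing forward as they close: fully open they stand 13 mm farther back than shut.
Start: joints at [-79.452, 40.479, -1.581, 85.061, 1.261, 54.483, -4.326], TCP at [128.724, 560.379, 231.268] pointing down, gripper open.
Joint ranges: [-155.06, 155.06], [-18.47, 123.98], [-90, 86.84], [0, 140.48], [-83.41, 263.41], [0, 116], [-161.91, 161.91]. Speed limits (degrees/s): [108.29, 108.29, 147.25, 147.25, 172.46, 172.46, 172.46].

## Interface

Orientations are given as [roll, pitch, yaw] about the fixed x, y, z axes, in that order (R = Rz(yaw) Ry(pitch) Rx(roll)).
In Python, from rig import status, cams, finish_job, models, arm gives the robot as it stands. The module is installed in compiled form; this text tells all that it offers.
- The arm moves only by the tool move_arm, never from a script. Its argument "steps" is one flat list of numbers, 5 for each row, row after row: the shift along the tool's x, y, z in cm, then the turn about the tool's y in degrees, then the closure, from 0 (fully open) to 1 (shut). A call has 1 to 5 rows; each row shifts and turns the commanded pose from where the row before left it, along the tool's axes as they then stand; what a row does not reach is not made up. A row lasts 1/12 s, in which the tool goes at most 41.7 mm and 7.16 degrees, less where a joint would pass 70% of its speed; a pose out of reach is approached as far as the arm can. A call is refused whole if a number of a shift passes 4.17 or a number of a turn 7.16, either way. A call with a gripper value outside its range is refused whole. The fingers move at their own pace and stop on an object; "force" is the grip in N (left out, the last holds). Time passes only in rows, so rows that do not move let the fingers close. It gives the time, the measured TCP pose, the force and the opening at its end, in the units of the state.
- status.get_state(): the state, without advancing time (a new reading comes with each control period).
- cams.grab_frame(name): name is "scene" or "top"; returns a dict with "img" (400x640x3 uint8, blue, green, red), "z_map" (400x640 float32, mm along the optical axis (not along the pixel's ray), 0 where there is no reading), "fov_y" (degrees; the focal length in pixels is half the picture's height over the tangent of half this angle, whatever the lens; pixels are square), "cx", "cy" (the principal point, pixels), "k1" (the pictures are not rectified: a ray, as slopes to the right and down, at radius r is drawn at 1 + k1 r^2 times it, then the intrinsics apply), "world_from_camera" (4x4, takes a point from camera to world coordinates). Camera axes: x right, y up, looking along -z (the intrinsics and any distortion apply to the point x, -y, -z); pixel columns grow to the right and rows downward; lengths in mm; the calibration is good to about 2 mm. A picture is of the moment at which its call begins.
- finish_job(): hands the job in, once; it reports no verdict.
Trained networks look in the newest picture that a camera, given by its name, has taken for a name from the list of things; names that differ only in an ending like _2 or _b are one class to them, and where a whole thing is asked for, a point or a joint stands for the part that bears it (a point fixed in the world has none). Each returns a list of dicts, best first, with "confidence" (0 to 1); they miss things now and then, are a little off and sometimes report something else, mostly with a low value. They report only what shows in the picture. A call takes as long as a camera call. They do not tell look-alikes from the thing itself.
- models.outline_of(camera, name): "pixels" (400x640 bool, what is visible of it) and "uv" ([column, row] in pixels, amid what is visible of it).
The state is a dict: "clock": time; "joint_positions": joint angles; "qvel": joint speeds; "tau": joint torques, N m; "tool_pos": TCP position; "eef_rot": TCP orientation; "contact_force": force on the tool from outside, world axes, zero at the start; "ft_torque": the same for the moment, N m; "finger_gap": finger opening in mm.
Only numpy, scipy, OpenCV 4.12 (cv2) and the standard library are available. Lean on these libraries where they do the work, as an engineer would, in place of code of your own. Each camera call takes 0.05 s, during which the arm holds its last target.

## Task

On the lamp counter, set the slide dimmer that has the flat paddle lever: with the fingertips, gently push its lever all the way back to off (the end with the dot, nearer the robot), then push it up click by click, counting from off, and leave it resting in the third click, with the hand clear. Do not run past the third click at any time, do not pinch or force the lever, and leave the ball-knob dimmer and everything else on the counter where they are.

Things in the scene. Friction and masses are not known exactly. Their poses are not given: they have to be found in the camera images.
- dimmer_a: Slide dimmer with the FLAT PADDLE lever, the one to set: aluminium box screwed to the counter, 200 mm long (own x), 86 wide (own y), 40 high; origin at the centre of its underside. The lever slides along own x in a slot on the middle line. Own +x is up (brighter) and points away from the robot, within 0.6 rad. Its flat top is free before and behind the paddle.
- dimmer_a_off (a point): Point on the top face of dimmer_a, in the slot, where the paddle's middle stands at off: own x = -45 mm, the end nearer the robot. Marks beside the slot: a round dot each side at off, then every 18 mm bars that grow longer for clicks 1 to 5 (third click 54 mm from off).
- dimmer_a_lever_grip (a point): Middle of the flat paddle of dimmer_a, 60 mm above the counter (20 mm above the housing's top). Upright black plate, 10 mm thick along the slot, 42 mm wide across it, from 5 to 35 mm above the housing's top. Axes as dimmer_a.
- dimmer_a_lever (a joint): Paddle travel in m: 0 off, then 0.018 per click (0.054 third, 0.090 full). Hard end stops 4 mm beyond off and full. Starts in click 1 or 2. Leaving a notch, either way, takes about 4 to 7 N; the resistance fades to nothing half-way (9 mm), where a sprung roller makes the lever snap ahead by itself into the next notch and stay there.
- dimmer_b: Second slide dimmer, same housing and marks, but with a ROUND BALL knob as lever: to be left alone. The two stand left and right of each other, either way round. Origin at the centre of its underside, axes as on dimmer_a.
- dimmer_b_lever_grip (a point): Ball knob of dimmer_b: black ball of 26 mm diameter on a thin stem; this point is 60 mm above the counter, 4 mm below the ball's centre.
- reflector_bulb: Bystander, loose: small reflector spotlight bulb standing face down, 50 mm wide, 58 mm high; origin at the centre of its underside.
- bulb_carton: Bystander, loose: plain cardboard bulb carton, 65 x 65 x 115 mm high; origin at the centre of its underside.
- spot_lamp: Bystander, loose: white and steel spot lamp on a round foot of 100 mm diameter, about 160 mm high; origin at the centre of its underside.
- lamp_holder: Bystander, loose: white ceramic lamp holder, 48 mm wide, 46 mm high; origin at the centre of its underside.
- screw_jar: Bystander, loose: glass jar, 56 mm wide, 70 mm high; origin at the centre of its underside.
- screwdriver: Bystander, loose: screwdriver lying on the counter; origin on its axis.
- globe_bulb: Bystander, loose: white globe bulb, 68 mm wide, 107 mm high, standing in a cardboard ring; origin at the centre of its underside.
Mind the look-alikes: they are no part of the job. Leave any orange or red look-alike of the dimmer_a alone.

How it is judged (in metres and radians):
On the way, in this order (a step that is already met when the one before it is completed fails the run):
1. the paddle lever is back at off (value of joint dimmer_a_lever below 0.005 m), for 0.2 s.
2. then it stands in the third click (value of joint dimmer_a_lever between 0.05 and 0.058 m and velocity of joint dimmer_a_lever below 0.02 m/s), for 0.3 s.
At the end, for the whole second after the job is handed in: The paddle lever rests in the third click above off (54 mm, within 4 mm), still, after having been at off; the ball-knob lever is within 6 mm of where it was (value of joint dimmer_a_lever between 0.05 and 0.058 m and velocity of joint dimmer_a_lever between -0.01 and 0.01 m/s and distance of dimmer_b_lever_grip from where it was at the start of the episode below 0.006 m); the robot touches nothing.
It fails at once if the paddle lever ran past the third click (more than 12 mm beyond it) (value of joint dimmer_a_lever above 0.066 m).
It fails at once if the paddle was pinched or forced (over 40 N) (contact force between the fingers and dimmer_a_lever above 40 N).
It fails at once if the ball-knob lever was moved more than 8 mm (distance of dimmer_b_lever_grip from where it was at the start of the episode above 0.008 m).
It fails at once if a bystander was shifted, knocked or lifted more than 20 mm (distance of any of reflector_bulb, bulb_carton, spot_lamp, lamp_holder, screw_jar, screwdriver, globe_bulb from where it was at the start of the episode above 0.02 m).
It also fails if it takes over 64 s, if anything falls off the work surface, if the arm or the gripper's body presses on something with over 40 N, if the wrist force passes 120 N, or if a joint passes its speed limit or range.

## Working session

There is one attempt and no reset: what is moved stays moved. The work goes in short steps, Python scripts to look and compute and a tool call to move; the robot and the scene stay as the last step left them, time stands still between calls to the robot, and variables do not carry over. Pictures are saved under pics/ and viewed, and the job is handed in when it is done.

Besides the shell and the picture viewer there is one more tool, called after "Emit:" by a JSON object that holds its "op" and its "data". move_arm: Moves the arm, as the interface text tells. Its arguments: {"type":"object","properties":{"steps":{"type":"array","items":{"type":"number"}},"force":{"type":"number"}},"required":["steps"]}

```bash
mkdir -p pics
cat > h.py <<'E'
import numpy as np, cv2
from rig import status, cams, models, arm
def K(f):
    h=f["img"].shape[0]; F=h/2/np.tan(np.radians(f["fov_y"]/2)); return F
def pix2world(f,u,v,z=None,plane_z=None):
    F=K(f); u=np.atleast_1d(u).astype(float); v=np.atleast_1d(v).astype(float)
    M=np.array([[F,0,f["cx"]],[0,F,f["cy"]],[0,0,1.]])
    p=cv2.undistortPoints(np.stack([u,v],1).reshape(-1,1,2),M,np.array([f["k1"],0,0,0,0.])).reshape(-1,2)
    T=np.array(f["world_from_camera"])
    d=np.stack([p[:,0],-p[:,1],-np.ones(len(p))],1)
    if plane_z is not None:
        dw=d@T[:3,:3].T; s=(plane_z-T[2,3])/dw[:,2]; return T[:3,3]+dw*s[:,None]
    if z is None: z=f["z_map"][v.astype(int),u.astype(int)]
    return (d*np.atleast_1d(z)[:,None])@T[:3,:3].T+T[:3,3]
E
python3 - <<'E'
from h import *
for n in("scene","top"):
    f=cams.grab_frame(n); cv2.imwrite(f"pics/{n}0.png",f["img"])
    print(n,f["fov_y"],f["cx"],f["cy"],f["k1"],np.round(f["world_from_camera"],3).tolist())
    for t in("dimmer_a","dimmer_a_lever","dimmer_b_lever_grip"):
        for o in models.outline_of(n,t):
            m=o["pixels"]; ys,xs=np.nonzero(m)
            z=f["z_map"][ys,xs]; k=z>0
            P=pix2world(f,xs[k],ys[k],z[k])
            print(t,o["confidence"],np.round(o["uv"]),m.sum(),np.round(np.median(P,0)) if k.any() else None)
s=status.get_state(); print(s); print(arm.tcp_to_grasp)
E
```

```text
scene 46.45302596278522 319.25440652750467 198.83092817055274 -0.0028030955204305687 [[-0.644, -0.493, 0.585, 1291.463], [0.765, -0.425, 0.483, 553.162], [0.011, 0.759, 0.651, 908.354], [0.0, 0.0, 0.0, 1.0]]
dimmer_a 0.8 [482. 209.] 2139 [259. 277.  43.]
dimmer_a 0.8 [214. 183.] 1663 [ 666. -366.   43.]
dimmer_a 0.73 [402. 260.] 2337 [562. 221.  40.]
dimmer_a 0.71 [296. 201.] 1991 [ 550. -147.   40.]
dimmer_a 0.64 [314. 142.] 1363 [ 292. -286.   43.]
dimmer_a 0.62 [232. 123.] 1342 [ 405. -590.   42.]
dimmer_a_lever 0.59 [298. 191.] 61 [ 537. -148.   67.]
dimmer_a_lever 0.55 [326. 129.] 74 [ 237. -296.   68.]
dimmer_a_lever 0.49 [223. 174.] 72 [ 628. -362.   72.]
dimmer_a_lever 0.24 [273. 260.] 583 [793.  15.  95.]
dimmer_b_lever_grip 0.65 [410. 249.] 93 [536. 210.  71.]
top 42.005572216373295 318.48239238890784 198.8676190294612 -0.1479869016497728 [[-0.009, 0.998, -0.059, 404.545], [-1.0, -0.009, 0.003, -73.967], [0.002, 0.059, 0.998, 1873.347], [0.0, 0.0, 0.0, 1.0]]
dimmer_a 0.97 [405. 152.] 1390 [ 667. -386.   43.]
dimmer_a 0.93 [343. 191.] 1376 [ 542. -161.   40.]
dimmer_a 0.82 [
[... 584 characters left out ...]
joint_positions': array([-79.45153928,  40.48573242,  -1.58217637,  85.06454314,
         1.25930336,  54.48220781,  -4.32664571]), 'qvel': array([-0.03259861,  0.0077479 , -0.03101768,  0.0364812 ,  0.0083379 ,
       -0.08398418,  0.0160809 ]), 'tau': array([-7.29196709e-04, -8.82363224e+01,  1.23329613e+00, -2.36211866e+01,
        1.69694755e-02,  2.48864861e-03, -1.77847880e-05]), 'tool_pos': array([128.71096147, 560.34701105, 231.19175548]), 'eef_rot': array([-8.99987513e+01,  1.52561524e-02,  7.70603237e+01]), 'contact_force': array([-0.58768155,  0.21028594, -0.60564308]), 'ft_torque': array([-0.00252187,  0.01549202,  0.05225994]), 'finger_gap': 85.30244551766913}
18.700000000000003
```

Run:
```python
import cv2
a=cv2.imread("pics/top0.png"); cv2.imwrite("pics/t1.png",cv2.resize(a[80:330,150:500],None,fx=2.28,fy=2.28,interpolation=cv2.INTER_CUBIC))
b=cv2.imread("pics/scene0.png"); cv2.imwrite("pics/s1.png",cv2.resize(b[90:320,180:540],None,fx=2.2,fy=2.2,interpolation=cv2.INTER_CUBIC))
```

```text
(no output)
```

View pics/t1.png

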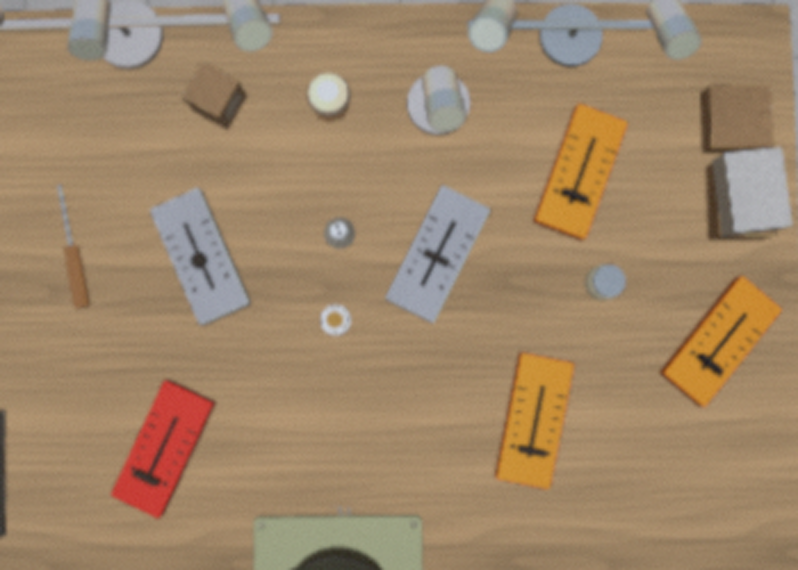

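View pics/s1.png

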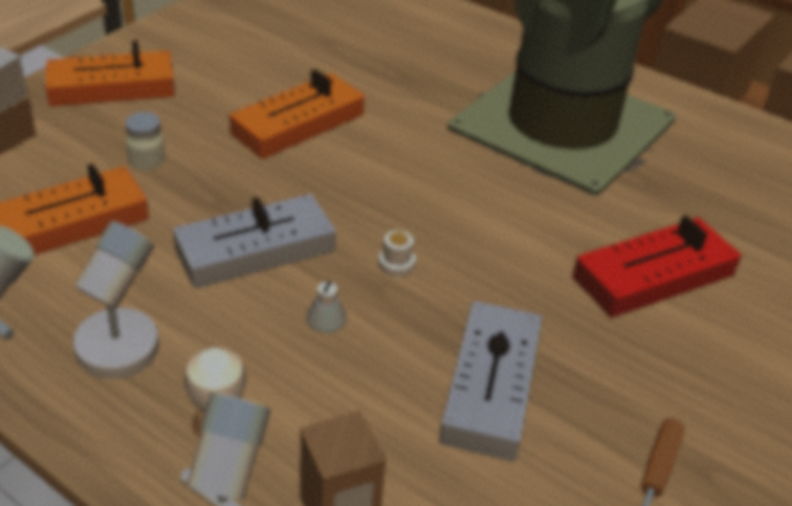

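The target is the grey dimmer with the flat paddle, right of centre at about top pixel (343,191). The ball-knob dimmer is at (237,195), and the orange and red look-alikes are around them. Next I'll fit its pose.

```bash
cat > fit.py <<'E'
from h import *
def run():
    res={}
    for n,uv in(("scene",(296,201)),("top",(343,191))):
        f=cams.grab_frame(n)
        os_=models.outline_of(n,"dimmer_a")
        o=min(os_,key=lambda o:np.hypot(*(np.array(o["uv"])-uv)))
        m=cv2.dilate(o["pixels"].astype(np.uint8),np.ones((3,3)))>0
        ys,xs=np.nonzero(m); z=f["z_map"][ys,xs]
        P=pix2world(f,xs,ys,z)
        k=(z>0)&(abs(P[:,2]-41)<6)
        Q=P[k]; print(n,"topface n",k.sum(),"z",np.median(Q[:,2]))
        # refined at plane z=40
        mt=np.zeros(m.shape,np.uint8); mt[ys[k],xs[k]]=1
        mt=cv2.morphologyEx(mt,cv2.MORPH_OPEN,np.ones((3,3)))
        c=max(cv2.findContours(mt,cv2.RETR_EXTERNAL,cv2.CHAIN_APPROX_NONE)[0],key=cv2.contourArea)[:,0]
        W=pix2world(f,c[:,0],c[:,1],plane_z=40)[:,:2]
        r=cv2.minAreaRect(W.astype(np.float32)); print(n,r)
        kk=(z>0)&(P[:,2]>55)&(P[:,2]<85); print(n,"lever pts",kk.sum(),np.round(P[kk].mean(0),1) if kk.any() else None)
        b=cv2.boxPoints(r); print(np.round(b,1).tolist())
        print(np.round(pix2world(f,*[[c] for c in o["uv"]],plane_z=40)))
run()
E
python3 fit.py
```

```text
scene topface n 1299 z 40.74983524249558
scene ((540.8497314453125, -156.3987274169922), (91.42418670654297, 199.61167907714844), 62.49419403076172)
scene lever pts 71 [ 534.6 -149.8   70. ]
[[431.20001220703125, -150.8000030517578], [608.2999877929688, -243.0], [650.5, -161.89999389648438], [473.3999938964844, -69.80000305175781]]
[[ 557. -140.   40.]]
top topface n 1051 z 40.41418923581773
top ((488.1754150390625, -126.335693359375), (70.51480102539062, 77.63825988769531), 89.33052825927734)
top lever pts 40 [ 534.7 -156.4   72.6]
[[448.8999938964844, -161.10000610351562], [526.5999755859375, -162.0], [527.4000244140625, -91.5], [449.79998779296875, -90.5999984741211]]
[[ 541. -171.   40.]]
```

```bash
cat > fit2.py <<'E'
from h import *
def top():
    f=cams.grab_frame("top"); o=min(models.outline_of("top","dimmer_a"),key=lambda o:np.hypot(*(np.array(o["uv"])-(343,191))))
    ys,xs=np.nonzero(o["pixels"]); z=f["z_map"][ys,xs]
    P=pix2world(f,xs,ys,z); k=(z>0)&(abs(P[:,2]-41)<7)
    W=pix2world(f,xs[k],ys[k],plane_z=40)[:,:2]
    r=cv2.minAreaRect(W.astype(np.float32)); print(r)
    # dark pixels in mask : slot+paddle
    g=f["img"].max(2)
    return f,o
if __name__=="__main__":
    f,o=top()
    f2=cams.grab_frame("scene")
    # rectify top views in box frame at plane z=40 from both cams
    def rectify(f,z,c,yaw,S=3):
        F=K(f);T=np.array(f["world_from_camera"])
        xs=np.arange(-130,130,1/S);ys=np.arange(70,-70,-1/S)
        X,Y=np.meshgrid(xs,ys)
        a=np.radians(yaw)
        w=np.stack([c[0]+X*np.cos(a)-Y*np.sin(a),c[1]+X*np.sin(a)+Y*np.cos(a),np.full_like(X,z)],-1)
        p=(w-T[:3,3])@T[:3,:3]
        p=p*[1,-1,-1]; x=p[...,0]/p[...,2];y=p[...,1]/p[...,2];r2=x*x+y*y
        q=1+f["k1"]*r2
        return cv2.remap(f["img"],(F*x*q+f["cx"]).astype(np.float32),(F*y*q+f["cy"]).astype(np.float32),cv2.INTER_CUBIC)
    out=[]
    for ff in(f,f2):
        im=rectify(ff,40,(540.8,-157),-27.5,S=3)
        for x in range(-120,121,20): cv2.line(im,((x+130)*3,0),((x+130)*3,8 if x else 20),(0,0,255),1)
        for y in range(-60,61,20): cv2.line(im,(0,(70-y)*3),(8 if y else 20,(70-y)*3),(0,0,255),1)
        out.append(im)
    im=np.vstack(out); im=cv2.resize(im,None,fx=.71,fy=.71); print(im.shape); cv2.imwrite("pics/rect.png",im)
E
python3 fit2.py
```

```text
((542.4846801757812, -161.28280639648438), (85.36778259277344, 198.2664794921875), 62.73893356323242)
(596, 554, 3)
```

View pics/rect.png

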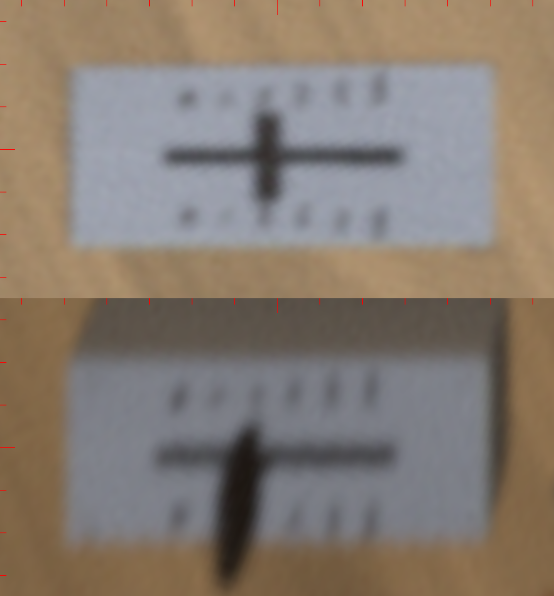

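Emit:
{"op": "move_arm", "data": {"steps": [0, 0, -1, 2, 0, 0, 0, -2, 2, 0, 0, 0, -3, 3, 0, 0, 0, -4, 4, 0, 0, 0, -4, 4, 0]}}

```text
clock: 1.17
tool_pos: [262.6, 513.7, 231.3]
eef_rot: [-90.0, -0.0, 61.8]
contact_force: [-0.2, 0.6, -0.4]
finger_gap: 85.8
```

Emit:
{"op": "move_arm", "data": {"steps": [0, 0, -4, 4, 0, 0, 0, -4, 4, 0, 0, 0, -4, 4, 0, 0, 0, -4, 4, 0, 0, 0, -4, 4, 0]}}

```text
clock: 1.58
tool_pos: [423.9, 395.6, 231.3]
eef_rot: [-90.0, -0.0, 41.7]
contact_force: [0.5, 1.5, -0.3]
finger_gap: 85.2
```

Emit:
{"op": "move_arm", "data": {"steps": [0, 0, -4, 4, 0, 0, 0, -4, 4, 0, 0, 0, -4, 4, 0, 0, 0, -4, 4, 0, 0, 0, -4, 4, 0]}}

```text
clock: 2.0
tool_pos: [534.6, 230.2, 231.3]
eef_rot: [-90.0, -0.0, 21.7]
contact_force: [1.3, 0.5, -0.3]
finger_gap: 85.3
```

Emit:
{"op": "move_arm", "data": {"steps": [0, 0, -4, 4, 0, 0, 0, -4, 4, 0, 0, 0, -4, 4, 0, 0, 0, -4, 4, 0, 0, 0, -4, 4, 0]}}

```text
clock: 2.42
tool_pos: [582.0, 36.8, 231.3]
eef_rot: [-90.0, -0.0, 1.7]
contact_force: [1.1, -0.2, 0.2]
finger_gap: 85.5
```

Emit:
{"op": "move_arm", "data": {"steps": [0, 0, -4, 6, 0, 0, 0, -4, 6, 0, 0, 0, -4, 6, 0, 0, 0, -4, 6, 0, 0, 0, -4, 5.1, 0]}}

```text
clock: 2.83
tool_pos: [546.9, -158.0, 231.3]
eef_rot: [-90.0, -0.0, -27.5]
contact_force: [1.1, -0.3, -0.9]
finger_gap: 85.4
```

Emit:
{"op": "move_arm", "data": {"steps": [0, 0, 0, 0, 0, 0, 0, 0, 0, 0]}}

```text
clock: 3.0
tool_pos: [546.6, -158.0, 231.6]
eef_rot: [-90.0, -0.0, -27.4]
contact_force: [0.7, 0.4, 0.4]
finger_gap: 85.7
```

```bash
cat > own.py <<'E'
from h import *
C=np.array([541.8,-159.2]); Y=-27.4
def own(p):
    a=np.radians(Y); d=np.array(p[:2])-C
    return d@[np.cos(a),np.sin(a)], d@[-np.sin(a),np.cos(a)]
if __name__=="__main__":
    s=status.get_state(); print(np.round(own(s["tool_pos"]),1),np.round(s["tool_pos"],1),np.round(s["eef_rot"],2),np.round(s["contact_force"],2),s["finger_gap"],s["clock"])
E
python3 own.py
python3 - <<'E'
from h import *
for n in("scene","top"):
    f=cams.grab_frame(n); cv2.imwrite(f"pics/{n}2.png",f["img"])
a=cv2.imread("pics/scene2.png"); cv2.imwrite("pics/s2.png",cv2.resize(a[60:300,160:480],None,fx=2.4,fy=2.4))
E
```

```text
[3.7 3.3] [ 546.6 -158.   231.6] [-9.005e+01 -3.000e-02 -2.737e+01] [0.71 0.41 0.43] 85.6847277064417 3.0
```

View pics/s2.png

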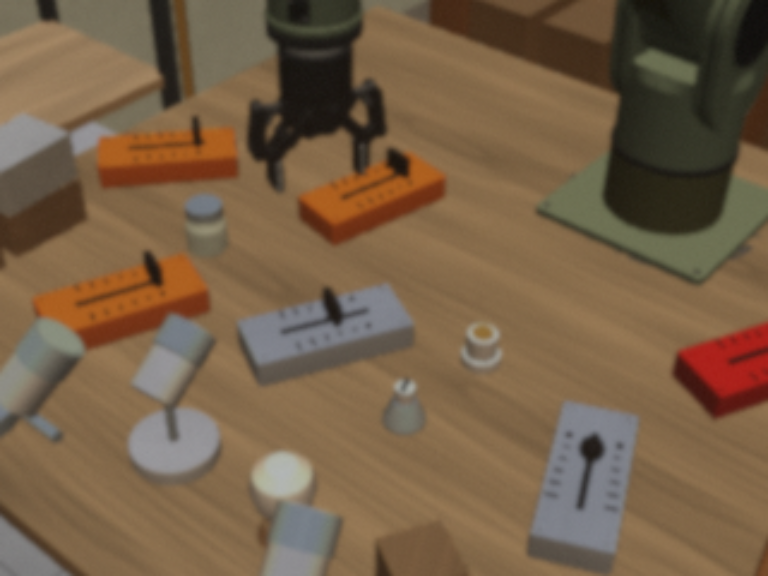

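Emit:
{"op": "move_arm", "data": {"steps": [-1.3, 0, -0.3, 0, 0, 0, 3, 0, 0, 0, 0, 4, 0, 0, 0, 0, 4, 0, 0, 0, 0, 3, 0, 0, 0]}}

```text
clock: 3.52
tool_pos: [534.2, -150.6, 88.7]
eef_rot: [-90.0, 0.1, -26.9]
contact_force: [1.3, -0.7, -0.4]
finger_gap: 85.3
```

Emit:
{"op": "move_arm", "data": {"steps": [0, 2, 0, 0, 0, 0, 1.2, 0, 0, 0, 0, 0.6, 0, 0, 0, 0, 0, 0, 0, 0, 0, 0, 0, 0, 0]}}

```text
clock: 3.93
tool_pos: [534.9, -151.7, 53.8]
eef_rot: [-90.0, -0.0, -27.0]
contact_force: [0.9, 0.5, 0.1]
finger_gap: 85.6
```

```bash
python3 own.py
python3 - <<'E'
from h import *
for n in("scene","top"):
    f=cams.grab_frame(n); cv2.imwrite(f"pics/{n}3.png",f["img"])
a=cv2.imread("pics/scene3.png"); b=cv2.imread("pics/top3.png"); cv2.imwrite("pics/s3.png",np.vstack([cv2.resize(a[130:270,220:400],None,fx=3,fy=2.8/2.8*3)[:,:],cv2.resize(b[130:190,230:410],None,fx=3,fy=3)])[:600])
E
```

```text
[-9.6  3.5] [ 534.9 -151.7   53.8] [-8.999e+01 -3.000e-02 -2.700e+01] [0.94 0.47 0.12] 85.59000111959449 3.9333
```

View pics/s3.png

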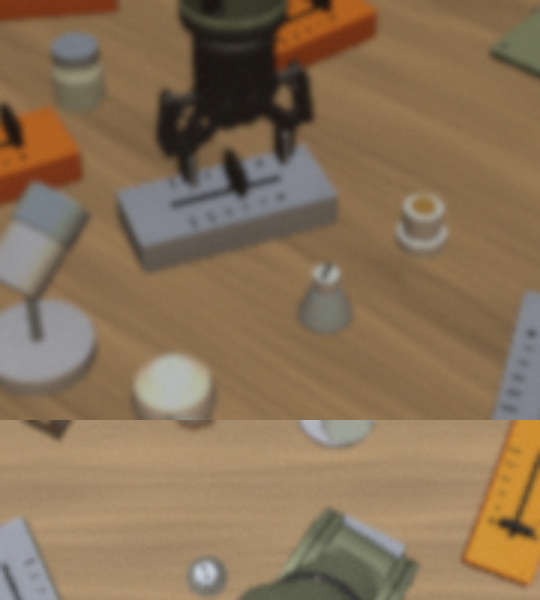

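Emit:
{"op": "move_arm", "data": {"steps": [0, 0.5, -0.35, 0.4, 0, 0, 0.4, 0, 0, 0, 0, 0, 0, 0, 0]}}

```text
clock: 4.28
tool_pos: [532.7, -155.2, 43.8]
eef_rot: [-90.0, 0.0, -27.5]
contact_force: [0.0, -0.1, 0.2]
finger_gap: 85.2
```

```bash
python3 own.py
python3 - <<'E'
from h import *
from own import own,C,Y
f=cams.grab_frame("scene"); z=f["z_map"]; v,u=np.mgrid[120:270,210:400]; u=u.ravel();v=v.ravel()
P=pix2world(f,u,v); a=np.radians(Y); d=P[:,:2]-C
X=d@[np.cos(a),np.sin(a)]; Yy=d@[-np.sin(a),np.cos(a)]
k=(z[v,u]>0)&(abs(Yy)<25)&(P[:,2]>46)&(P[:,2]<110)&(abs(X)<90)
for lo in range(-90,90,6):
    m=k&(X>=lo)&(X<lo+6)
    if m.sum()>2: print(lo,m.sum(),np.round(np.percentile(P[m,2],[5,50,95])),np.round(Yy[m].mean(),1))
E
```

```text
[-9.9 -0.7] [ 532.7 -155.2   43.8] [-9.001e+01  3.000e-02 -2.746e+01] [ 0.01 -0.14  0.18] 85.17900013275855 4.2833
-78 5 [101. 107. 109.] 9.3
-72 17 [ 72. 102. 110.] 4.7
-66 23 [ 67.  95. 109.] 6.8
-60 51 [ 60.  81. 103.] 3.1
-54 4 [ 80. 108. 109.] 10.2
-18 31 [53. 72. 78.] 6.2
-12 57 [49. 65. 76.] 3.0
24 4 [ 87. 104. 108.] -0.9
30 30 [ 63.  84. 108.] 8.4
36 38 [ 65.  90. 108.] 6.3
42 23 [ 70.  87. 109.] 3.6
```

Emit:
{"op": "move_arm", "data": {"steps": [-0.5, 0.4, 0, 0, 0, -1, 0, 0, 0, 0, -1, 0, 0, 0, 0, -0.5, 0, 0, 0, 0, 0, 0, 0, 0, 0]}}

```text
clock: 4.75
tool_pos: [505.6, -140.8, 40.3]
eef_rot: [-90.0, 0.0, -27.4]
contact_force: [-1.0, -1.0, -0.5]
finger_gap: 85.7
```

```bash
python3 own.py
```

```text
[-40.6  -0.3] [ 505.6 -140.8   40.3] [-9.000e+01  4.000e-02 -2.743e+01] [-1.02 -1.04 -0.52] 85.65142853612073 4.75
```

Emit:
{"op": "move_arm", "data": {"steps": [-0.3, 0, 0, 0, 0, -0.2, 0, 0, 0, 0, 0, 0, 0, 0, 0]}}

```text
clock: 5.0
tool_pos: [501.8, -138.9, 40.3]
eef_rot: [-90.0, 0.0, -27.4]
contact_force: [0.7, 0.0, 0.2]
finger_gap: 85.6
```

Emit:
{"op": "move_arm", "data": {"steps": [-0.2, 0, 0, 0, 0, 0, 0, 0, 0, 0, 0, 0, 0, 0, 0]}}

```text
clock: 5.25
tool_pos: [500.1, -138.1, 40.3]
eef_rot: [-90.0, -0.0, -27.4]
contact_force: [0.2, 0.0, 0.7]
finger_gap: 85.4
```

Emit:
{"op": "move_arm", "data": {"steps": [-0.2, 0, 0, 0, 0, 0, 0, 0, 0, 0, 0, 0, 0, 0, 0]}}

```text
clock: 5.5
tool_pos: [498.7, -137.3, 40.4]
eef_rot: [-90.0, -0.1, -27.4]
contact_force: [4.4, -2.6, -2.7]
finger_gap: 85.8
```

Emit:
{"op": "move_arm", "data": {"steps": [-0.2, 0, 0, 0, 0, 0, 0, 0, 0, 0, 0, 0, 0, 0, 0]}}

```text
clock: 5.75
tool_pos: [496.8, -136.4, 40.4]
eef_rot: [-90.0, -0.0, -27.4]
contact_force: [4.4, -1.7, -1.1]
finger_gap: 85.5
```

Emit:
{"op": "move_arm", "data": {"steps": [-0.2, 0, 0, 0, 0, -0.2, 0, 0, 0, 0, 0, 0, 0, 0, 0]}}

```text
clock: 6.0
tool_pos: [492.6, -134.2, 40.4]
eef_rot: [-90.0, 0.0, -27.4]
contact_force: [1.2, -0.4, 0.6]
finger_gap: 85.5
```

Emit:
{"op": "move_arm", "data": {"steps": [-0.2, 0, 0, 0, 0, -0.1, 0, 0, 0, 0, 0, 0, 0, 0, 0, 0, 0, 0, 0, 0]}}

```text
clock: 6.33
tool_pos: [490.1, -132.8, 40.3]
eef_rot: [-90.0, 0.0, -27.4]
contact_force: [0.4, 0.8, 0.2]
finger_gap: 85.7
```

```bash
python3 own.py
cat > lev.py <<'E'
from h import *
from own import C,Y
import sys
f=cams.grab_frame("scene"); z=f["z_map"]; v,u=np.mgrid[120:270,210:400]; u=u.ravel();v=v.ravel()
P=pix2world(f,u,v); a=np.radians(Y); d=P[:,:2]-C
X=d@[np.cos(a),np.sin(a)]; Yy=d@[-np.sin(a),np.cos(a)]
k=(z[v,u]>0)&(abs(Yy)<25)&(P[:,2]>46)&(P[:,2]<90)&(abs(X)<130)
for lo in range(-130,110,6):
    m=k&(X>=lo)&(X<lo+6)
    if m.sum()>2: print(lo,m.sum(),np.round(np.percentile(P[m,2],[5,50,95])),np.round(Yy[m].mean(),1))
im=f["img"]; cv2.imwrite(sys.argv[1],cv2.resize(im[120:270,220:400],None,fx=4,fy=4,interpolation=cv2.INTER_CUBIC))
E
python3 lev.py pics/l1.png
```

```text
[-58.1  -0.4] [ 490.1 -132.8   40.3] [-9.001e+01  4.000e-02 -2.743e+01] [0.37 0.84 0.24] 85.65541777974683 6.3333
-118 8 [64. 75. 87.] 6.0
-112 13 [61. 75. 89.] 9.0
-106 36 [56. 73. 89.] 3.1
-28 26 [50. 71. 77.] 12.5
-22 28 [49. 67. 80.] 13.7
-16 23 [56. 74. 86.] 9.5
-10 21 [66. 74. 87.] 3.0
-4 4 [50. 72. 80.] 0.9
```

View pics/l1.png

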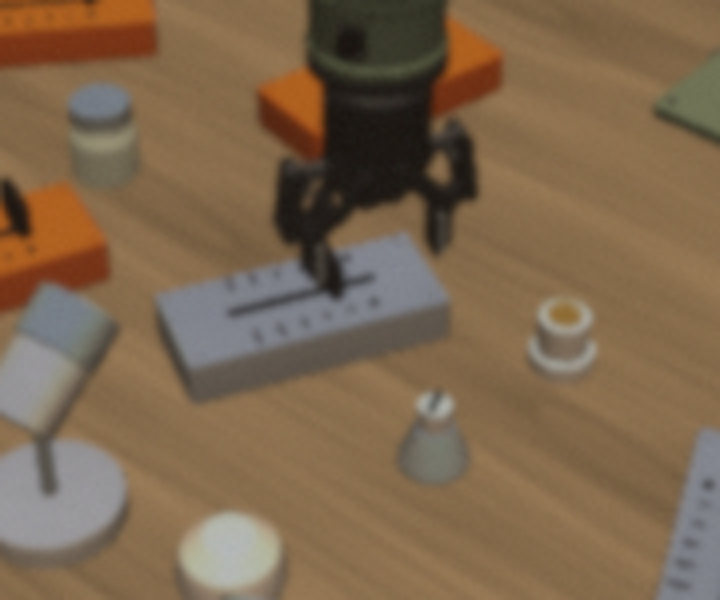

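Emit:
{"op": "move_arm", "data": {"steps": [-0.3, 0, 0, 0, 0, -0.3, 0, 0, 0, 0, -0.3, 0, 0, 0, 0, 0, 0, 0, 0, 0]}}

```text
clock: 6.72
tool_pos: [482.3, -128.8, 40.4]
eef_rot: [-90.0, -0.0, -27.4]
contact_force: [3.0, -1.9, -2.3]
finger_gap: 85.6
```

Emit:
{"op": "move_arm", "data": {"steps": [-0.2, 0, 0, 0, 0, -0.2, 0, 0, 0, 0, 0, 0, 0, 0, 0]}}

```text
clock: 6.97
tool_pos: [478.8, -127.0, 40.4]
eef_rot: [-90.0, -0.0, -27.4]
contact_force: [1.6, -1.4, -0.2]
finger_gap: 85.7
```

Emit:
{"op": "move_arm", "data": {"steps": [-0.2, 0, 0, 0, 0, -0.2, 0, 0, 0, 0, -0.1, 0, 0, 0, 0, 0, 0, 0, 0, 0, 0, 0, 0, 0, 0]}}

```text
clock: 7.38
tool_pos: [474.1, -124.6, 40.3]
eef_rot: [-90.0, 0.0, -27.4]
contact_force: [0.5, 0.0, -0.3]
finger_gap: 85.6
```

```bash
python3 own.py;python3 lev.py pics/l2.png
```

```text
[-76.1  -0.4] [ 474.1 -124.6   40.3] [-9.001e+01  4.000e-02 -2.744e+01] [ 0.49  0.04 -0.35] 85.56796622661201 7.3833
-130 11 [61. 77. 89.] 10.4
-124 37 [56. 73. 88.] 0.7
-46 27 [53. 74. 78.] 12.4
-40 27 [50. 65. 83.] 14.0
-34 19 [60. 74. 87.] 10.3
-28 28 [63. 74. 85.] 3.6
```

View pics/l2.png

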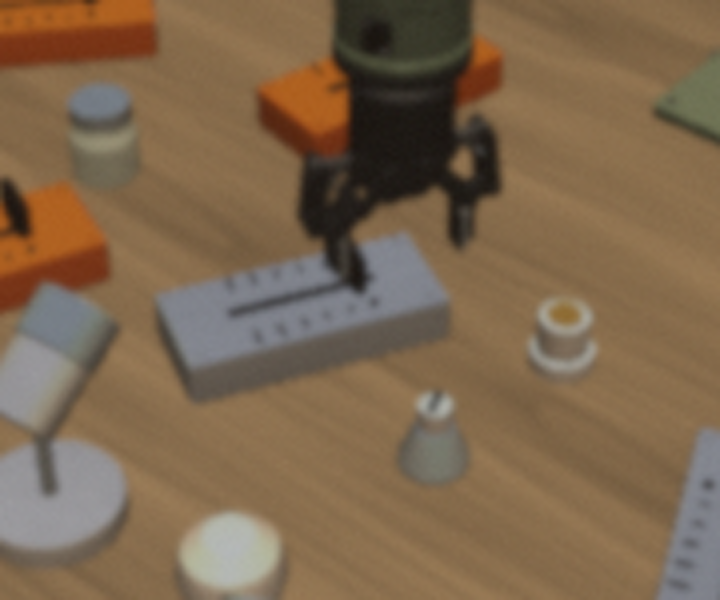

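Emit:
{"op": "move_arm", "data": {"steps": [-0.3, 0, 0, 0, 0, -0.3, 0, 0, 0, 0, 0, 0, 0, 0, 0]}}

```text
clock: 7.68
tool_pos: [468.4, -121.6, 40.3]
eef_rot: [-90.0, 0.0, -27.4]
contact_force: [0.7, 0.1, 0.6]
finger_gap: 85.8
```

Emit:
{"op": "move_arm", "data": {"steps": [-0.2, 0, 0, 0, 0, 0, 0, 0, 0, 0, 0, 0, 0, 0, 0]}}

```text
clock: 7.93
tool_pos: [467.3, -121.0, 40.4]
eef_rot: [-90.0, -0.0, -27.4]
contact_force: [-0.0, -0.2, 0.5]
finger_gap: 85.5
```

Emit:
{"op": "move_arm", "data": {"steps": [-0.1, 0, 0, 0, 0, 0, 0, 0, 0, 0, 0, 0, 0, 0, 0]}}

```text
clock: 8.18
tool_pos: [466.9, -120.8, 40.4]
eef_rot: [-90.0, -0.1, -27.4]
contact_force: [3.8, -3.0, -2.4]
finger_gap: 85.5
```

Emit:
{"op": "move_arm", "data": {"steps": [1, 0, 0, 0, 0, 2, 0, 0, 0, 0, 2, 0, 0, 0, 0, 1.5, 0, 0, 0, 0, 0, 0, 0, 0, 0]}}

```text
clock: 8.6
tool_pos: [525.7, -151.6, 40.2]
eef_rot: [-90.0, -0.1, -27.4]
contact_force: [0.7, -0.2, 0.1]
finger_gap: 85.6
```

```bash
python3 own.py;python3 lev.py pics/l3.png
```

```text
[-17.8  -0.6] [ 525.7 -151.6   40.2] [-9.002e+01 -8.000e-02 -2.745e+01] [ 0.69 -0.25  0.08] 85.59226784758748 8.6
-76 8 [66. 77. 84.] 7.1
-70 24 [60. 76. 89.] 7.7
-64 26 [58. 71. 87.] 3.2
-58 3 [74. 74. 75.] -0.9
-52 31 [49. 73. 77.] 7.5
-46 53 [50. 65. 77.] -0.3
20 13 [58. 67. 84.] 9.5
26 18 [61. 76. 86.] 9.7
32 20 [66. 75. 85.] 3.4
```

View pics/l3.png

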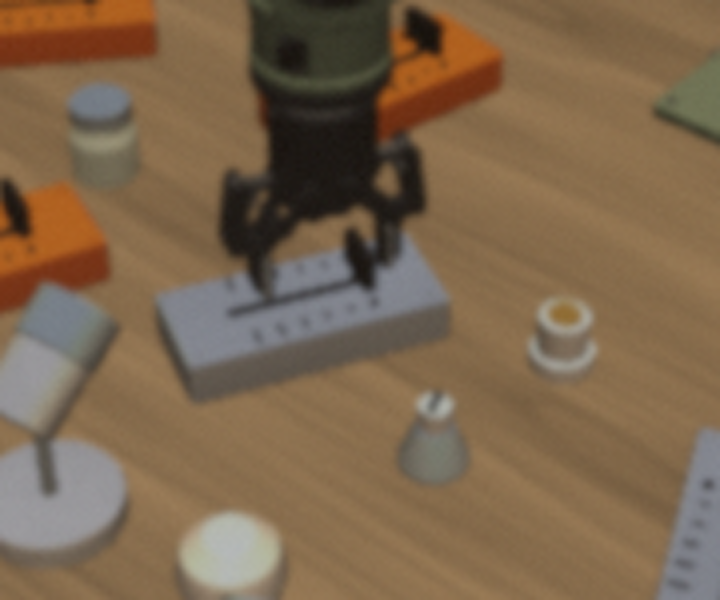

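The paddle stands at the dot, around (360,270) in the crop, so it is at off. Now I'll push it up in small steps.

Emit:
{"op": "move_arm", "data": {"steps": [0.4, 0, 0, 0, 0, 0.4, 0, 0, 0, 0, 0, 0, 0, 0, 0]}}

```text
clock: 8.9
tool_pos: [531.4, -154.3, 40.4]
eef_rot: [-90.0, -0.0, -27.4]
contact_force: [-0.7, 0.2, 0.6]
finger_gap: 85.4
```

Emit:
{"op": "move_arm", "data": {"steps": [0.2, 0, 0, 0, 0, 0, 0, 0, 0, 0, 0, 0, 0, 0, 0]}}

```text
clock: 9.15
tool_pos: [532.9, -155.1, 40.3]
eef_rot: [-90.0, 0.0, -27.4]
contact_force: [0.5, 0.0, -0.1]
finger_gap: 85.2
```

Emit:
{"op": "move_arm", "data": {"steps": [0.2, 0, 0, 0, 0, 0, 0, 0, 0, 0, 0, 0, 0, 0, 0]}}

```text
clock: 9.4
tool_pos: [534.6, -155.9, 40.3]
eef_rot: [-90.0, 0.0, -27.4]
contact_force: [-1.2, 0.1, 1.3]
finger_gap: 85.6
```

Emit:
{"op": "move_arm", "data": {"steps": [0.2, 0, 0, 0, 0, 0, 0, 0, 0, 0, 0, 0, 0, 0, 0]}}

```text
clock: 9.65
tool_pos: [536.1, -156.7, 40.3]
eef_rot: [-90.0, 0.1, -27.4]
contact_force: [-5.2, 1.7, 3.8]
finger_gap: 85.2
```

Emit:
{"op": "move_arm", "data": {"steps": [0.2, 0, 0, 0, 0, 0, 0, 0, 0, 0, 0, 0, 0, 0, 0]}}

```text
clock: 9.9
tool_pos: [538.2, -157.8, 40.3]
eef_rot: [-90.0, 0.0, -27.4]
contact_force: [-2.8, 1.6, 2.4]
finger_gap: 85.3
```

Emit:
{"op": "move_arm", "data": {"steps": [0.2, 0, 0, 0, 0, 0.2, 0, 0, 0, 0, 0, 0, 0, 0, 0]}}

```text
clock: 10.15
tool_pos: [542.5, -160.1, 40.4]
eef_rot: [-90.0, -0.1, -27.4]
contact_force: [-0.3, 0.4, -0.4]
finger_gap: 85.5
```

Emit:
{"op": "move_arm", "data": {"steps": [0.2, 0, 0, 0, 0, 0, 0, 0, 0, 0, 0, 0, 0, 0, 0, 0, 0, 0, 0, 0]}}

```text
clock: 10.48
tool_pos: [543.7, -160.8, 40.3]
eef_rot: [-90.0, -0.0, -27.4]
contact_force: [-0.5, -0.1, 0.2]
finger_gap: 85.4
```

```bash
python3 own.py;python3 lev.py pics/l4.png
```

```text
[ 2.4 -0.5] [ 543.7 -160.8   40.3] [-9.001e+01 -2.000e-02 -2.744e+01] [-0.49 -0.11  0.21] 85.40715314193862 10.4833
-58 12 [64. 78. 87.] 7.2
-52 13 [61. 73. 88.] 9.2
-46 32 [54. 77. 89.] 5.1
-40 34 [51. 75. 78.] 7.0
-34 41 [49. 63. 75.] 1.0
38 8 [62. 73. 86.] 10.3
44 21 [59. 76. 88.] 9.2
50 18 [64. 74. 86.] 4.9
56 7 [69. 77. 88.] 4.8
```

View pics/l4.png

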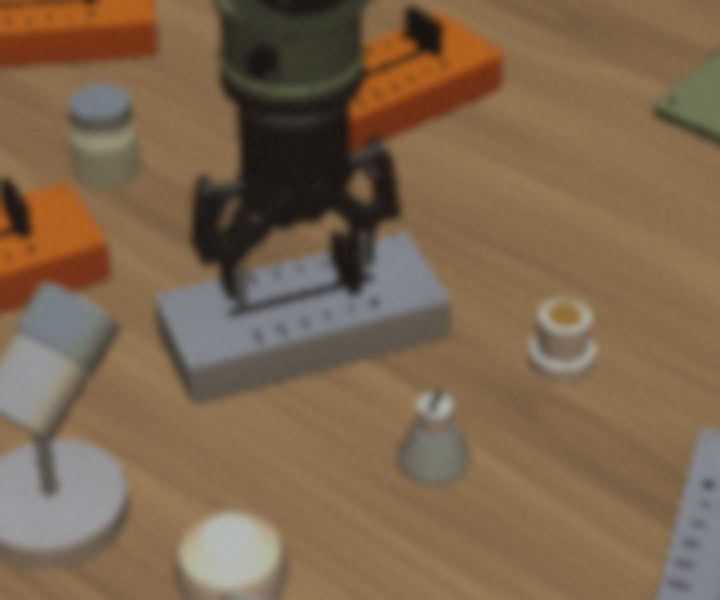

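Emit:
{"op": "move_arm", "data": {"steps": [0.2, 0, 0, 0, 0, 0, 0, 0, 0, 0, 0, 0, 0, 0, 0, 0, 0, 0, 0, 0]}}

```text
clock: 10.87
tool_pos: [545.4, -161.6, 40.3]
eef_rot: [-90.0, -0.0, -27.4]
contact_force: [0.1, -0.3, 0.6]
finger_gap: 85.3
```

```bash
python3 own.py;python3 lev.py pics/l5.png
```

```text
[ 4.3 -0.5] [ 545.4 -161.6   40.3] [-90.01  -0.   -27.44] [ 0.07 -0.28  0.6 ] 85.25115645586756 10.8667
-58 4 [68. 82. 85.] 4.6
-52 13 [62. 75. 87.] 10.2
-46 31 [60. 73. 87.] 4.7
-40 12 [53. 67. 80.] 11.3
-34 33 [52. 73. 78.] 8.2
-28 44 [50. 65. 77.] 2.2
44 18 [60. 75. 89.] 9.7
50 20 [60. 73. 88.] 6.5
56 13 [65. 79. 84.] 1.2
```

View pics/l5.png

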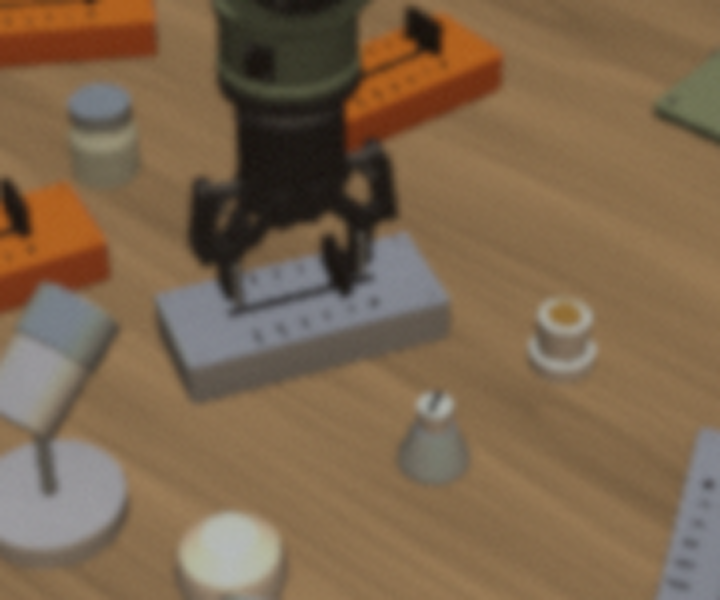

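Emit:
{"op": "move_arm", "data": {"steps": [0.4, 0, 0, 0, 0, 0, 0, 0, 0, 0, 0, 0, 0, 0, 0]}}

```text
clock: 11.17
tool_pos: [549.0, -163.5, 40.3]
eef_rot: [-90.0, -0.0, -27.4]
contact_force: [-0.3, 0.1, -0.1]
finger_gap: 85.4
```

Emit:
{"op": "move_arm", "data": {"steps": [0.2, 0, 0, 0, 0, 0, 0, 0, 0, 0, 0, 0, 0, 0, 0]}}

```text
clock: 11.42
tool_pos: [550.6, -164.3, 40.3]
eef_rot: [-90.0, 0.0, -27.4]
contact_force: [-2.0, 1.8, 0.5]
finger_gap: 85.4
```

Emit:
{"op": "move_arm", "data": {"steps": [0.2, 0, 0, 0, 0, 0, 0, 0, 0, 0, 0, 0, 0, 0, 0]}}

```text
clock: 11.67
tool_pos: [552.1, -165.0, 40.2]
eef_rot: [-90.0, 0.1, -27.4]
contact_force: [-4.8, 1.9, 3.2]
finger_gap: 85.4
```

Emit:
{"op": "move_arm", "data": {"steps": [0.3, 0, 0, 0, 0, 0, 0, 0, 0, 0, 0, 0, 0, 0, 0]}}

```text
clock: 11.92
tool_pos: [555.2, -166.7, 40.3]
eef_rot: [-90.0, -0.0, -27.4]
contact_force: [-0.1, 0.6, 1.1]
finger_gap: 85.4
```

Emit:
{"op": "move_arm", "data": {"steps": [0.3, 0, 0, 0, 0, 0, 0, 0, 0, 0, 0, 0, 0, 0, 0]}}

```text
clock: 12.17
tool_pos: [558.2, -168.3, 40.4]
eef_rot: [-90.0, -0.1, -27.4]
contact_force: [-0.0, 0.5, 0.3]
finger_gap: 85.6
```

```bash
python3 own.py
```

```text
[18.7 -0.5] [ 558.2 -168.3   40.4] [-9.001e+01 -5.000e-02 -2.744e+01] [-0.02  0.49  0.35] 85.62459272566143 12.1667
```

Emit:
{"op": "move_arm", "data": {"steps": [0.2, 0, 0, 0, 0, 0.1, 0, 0, 0, 0, 0, 0, 0, 0, 0, 0, 0, 0, 0, 0]}}

```text
clock: 12.5
tool_pos: [560.6, -169.5, 40.3]
eef_rot: [-90.0, -0.0, -27.4]
contact_force: [1.3, -0.4, 0.4]
finger_gap: 85.4
```

```bash
python3 own.py;python3 lev.py pics/l6.png
```

```text
[21.4 -0.5] [ 560.6 -169.5   40.3] [-9.001e+01 -2.000e-02 -2.744e+01] [ 1.29 -0.4   0.44] 85.35424740419747 12.5
-40 10 [66. 74. 87.] 5.7
-34 14 [60. 73. 85.] 8.5
-28 37 [59. 73. 89.] 2.3
-22 7 [52. 67. 75.] 11.2
-16 34 [53. 75. 78.] 7.2
-10 49 [49. 63. 77.] 2.2
62 23 [58. 75. 89.] 9.6
68 18 [61. 74. 86.] 5.9
74 9 [66. 80. 87.] 1.6
```

View pics/l6.png

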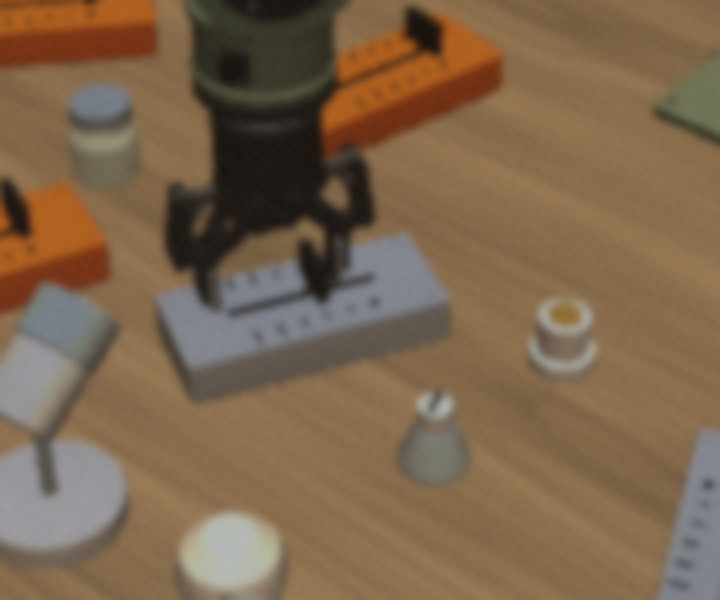

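Second click: the depth bins match the ones from the start. I'll repeat once more for the third.

Emit:
{"op": "move_arm", "data": {"steps": [0.4, 0, 0, 0, 0, 0.2, 0, 0, 0, 0, 0, 0, 0, 0, 0]}}

```text
clock: 12.8
tool_pos: [566.2, -172.4, 40.3]
eef_rot: [-90.0, -0.0, -27.4]
contact_force: [-0.6, 0.4, -0.3]
finger_gap: 85.7
```

Emit:
{"op": "move_arm", "data": {"steps": [0.2, 0, 0, 0, 0, 0, 0, 0, 0, 0, 0, 0, 0, 0, 0]}}

```text
clock: 13.05
tool_pos: [567.2, -172.9, 40.2]
eef_rot: [-90.0, 0.1, -27.4]
contact_force: [-4.0, 1.8, 2.5]
finger_gap: 85.5
```

Emit:
{"op": "move_arm", "data": {"steps": [0.3, 0, 0, 0, 0, 0, 0, 0, 0, 0, 0, 0, 0, 0, 0]}}

```text
clock: 13.3
tool_pos: [570.2, -174.5, 40.3]
eef_rot: [-90.0, -0.0, -27.4]
contact_force: [-3.0, 2.5, 0.1]
finger_gap: 85.5
```

Emit:
{"op": "move_arm", "data": {"steps": [0.3, 0, 0, 0, 0, 0, 0, 0, 0, 0, 0, 0, 0, 0, 0]}}

```text
clock: 13.55
tool_pos: [573.3, -176.1, 40.4]
eef_rot: [-90.0, -0.1, -27.4]
contact_force: [-0.0, 1.2, -0.6]
finger_gap: 85.4
```

```bash
python3 own.py;python3 lev.py pics/l7.png
```

```text
[35.7 -0.5] [ 573.3 -176.1   40.4] [-9.000e+01 -6.000e-02 -2.744e+01] [-0.03  1.19 -0.63] 85.3697532604576 13.55
-28 3 [63. 73. 84.] 4.0
-22 13 [62. 71. 85.] 6.1
-16 18 [64. 77. 87.] 6.9
-10 37 [53. 74. 86.] 5.7
-4 57 [50. 65. 76.] 1.7
74 13 [57. 66. 85.] 9.0
80 21 [58. 75. 87.] 7.3
86 16 [64. 77. 85.] 3.7
```

Near the half-way point; a little more.

Emit:
{"op": "move_arm", "data": {"steps": [0.2, 0, 0, 0, 0, 0.1, 0, 0, 0, 0, 0, 0, 0, 0, 0, 0, 0, 0, 0, 0]}}

```text
clock: 13.93
tool_pos: [575.7, -177.3, 40.3]
eef_rot: [-90.0, -0.0, -27.4]
contact_force: [-0.1, -0.4, -0.4]
finger_gap: 85.1
```

```bash
python3 own.py;python3 lev.py pics/l8.png
```

```text
[38.4 -0.5] [ 575.7 -177.3   40.3] [-9.000e+01 -2.000e-02 -2.744e+01] [-0.13 -0.36 -0.38] 85.14713153300814 13.9333
-22 10 [61. 75. 87.] 5.9
-16 12 [60. 74. 86.] 8.9
-10 23 [67. 77. 88.] 6.5
-4 36 [53. 74. 78.] 6.4
2 46 [48. 61. 76.] 1.8
74 5 [59. 68. 79.] 10.8
80 24 [59. 74. 86.] 8.1
86 16 [65. 75. 86.] 5.0
92 6 [69. 77. 86.] 3.2
```

View pics/l8.png

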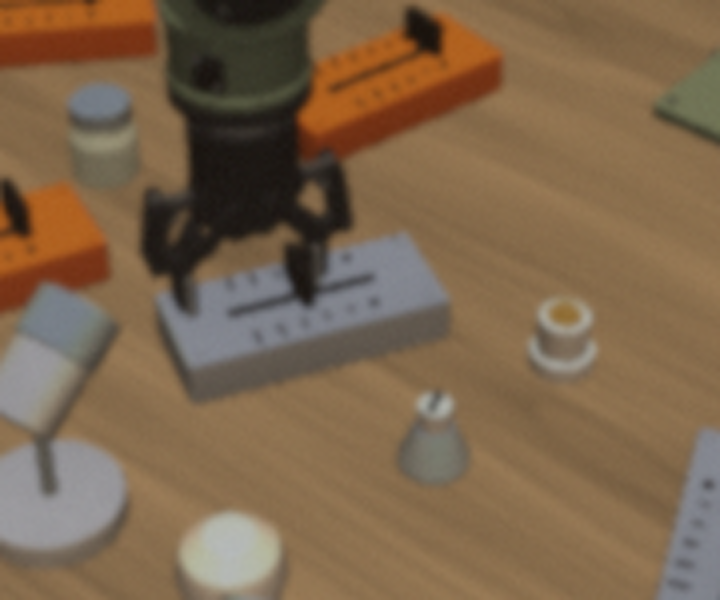

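Emit:
{"op": "move_arm", "data": {"steps": [0.15, 0, 0, 0, 0, 0, 0, 0, 0, 0, 0, 0, 0, 0, 0, 0, 0, 0, 0, 0]}}

```text
clock: 14.32
tool_pos: [576.9, -178.0, 40.3]
eef_rot: [-90.0, -0.0, -27.4]
contact_force: [-0.3, 0.2, 0.2]
finger_gap: 85.3
```

```bash
python3 own.py;python3 lev.py pics/l9.png
```

```text
[39.8 -0.5] [ 576.9 -178.    40.3] [-9.001e+01 -1.000e-02 -2.744e+01] [-0.34  0.18  0.19] 85.27970788003151 14.3167
-22 8 [69. 79. 88.] 7.2
-16 15 [61. 74. 87.] 8.3
-10 38 [58. 75. 89.] 3.7
-4 8 [53. 67. 76.] 12.2
2 32 [50. 75. 79.] 8.0
8 46 [51. 63. 78.] 1.7
80 21 [59. 72. 87.] 9.3
86 19 [61. 76. 88.] 6.5
92 11 [69. 75. 85.] 0.8
```

View pics/l9.png

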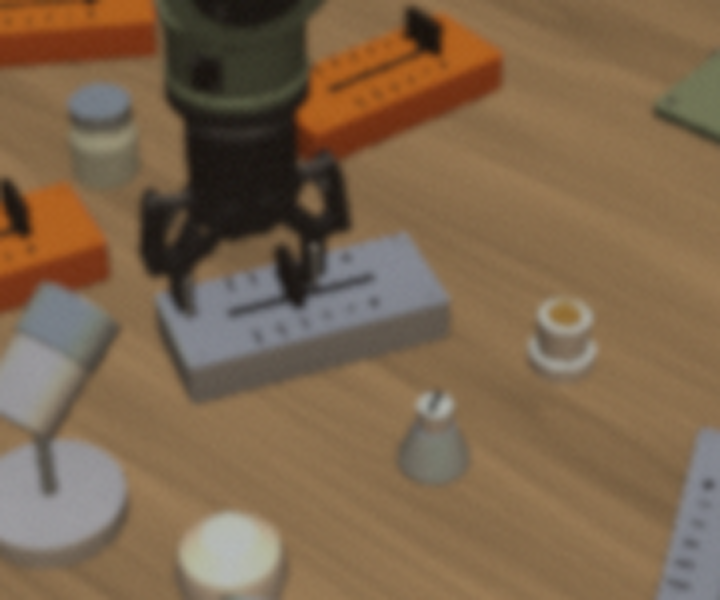

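It snapped into the third click: the bins shifted 18 mm from click 2. I'll back off and lift clear.

Emit:
{"op": "move_arm", "data": {"steps": [-0.5, 0, 0, 0, 0, -1, 0, 0, 0, 0, -0.8, 0, 0, 0, 0, 0, 0, 0, 0, 0]}}

```text
clock: 14.7
tool_pos: [555.3, -166.6, 40.4]
eef_rot: [-90.0, 0.1, -27.4]
contact_force: [-1.2, 0.7, -0.0]
finger_gap: 85.7
```

Emit:
{"op": "move_arm", "data": {"steps": [0, -1, 0, 0, 0, 0, -3, 0, 0, 0, 0, -4, 0, 0, 0, 0, -4, 0, 0, 0, 0, -3, 0, 0, 0]}}

```text
clock: 15.12
tool_pos: [556.9, -167.9, 194.3]
eef_rot: [-90.0, -0.2, -27.5]
contact_force: [0.8, 0.4, -0.4]
finger_gap: 85.6
```

Emit:
{"op": "move_arm", "data": {"steps": [-2, -2, 0, 0, 0, -4, 0, 0, 0, 0, -4, 0, 0, 0, 0, -2, 0, 0, 0, 0, 0, 0, 0, 0, 0]}}

```text
clock: 15.53
tool_pos: [447.4, -110.5, 211.6]
eef_rot: [-89.9, 0.0, -27.4]
contact_force: [-1.2, -0.2, -0.3]
finger_gap: 85.5
```

```bash
python3 own.py;python3 lev.py pics/l10.png
python3 - <<'E'
from h import *
f=cams.grab_frame("scene"); cv2.imwrite("pics/end.png",f["img"])
a=cv2.imread("pics/scene0.png").astype(int); d=abs(f["img"].astype(int)-a).max(2)
cv2.imwrite("pics/diff.png",np.clip(d*3,0,255).astype(np.uint8))
E
```

```text
[-106.2   -0.2] [ 447.4 -110.5  211.6] [-8.995e+01  4.000e-02 -2.741e+01] [-1.15 -0.19 -0.28] 85.5010546286664 15.5333
-4 7 [48. 62. 74.] 15.6
2 35 [51. 75. 77.] 7.5
8 46 [50. 65. 77.] 2.2
```

View pics/l10.png

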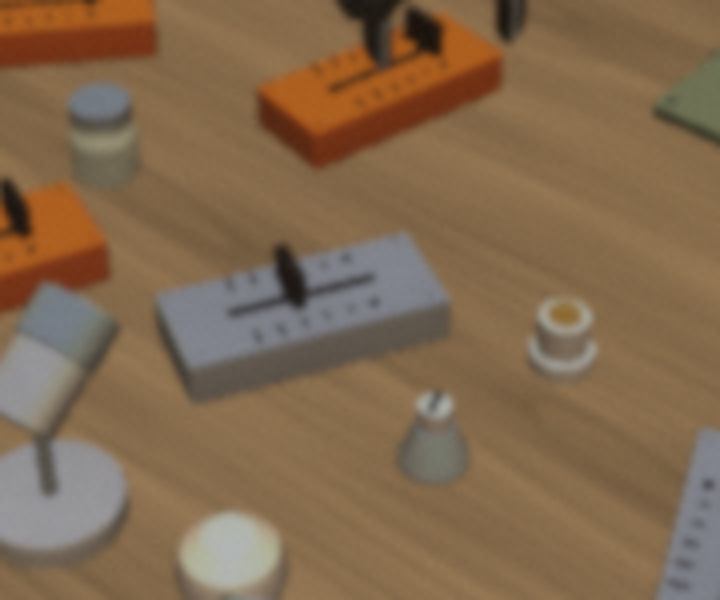

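View pics/diff.png

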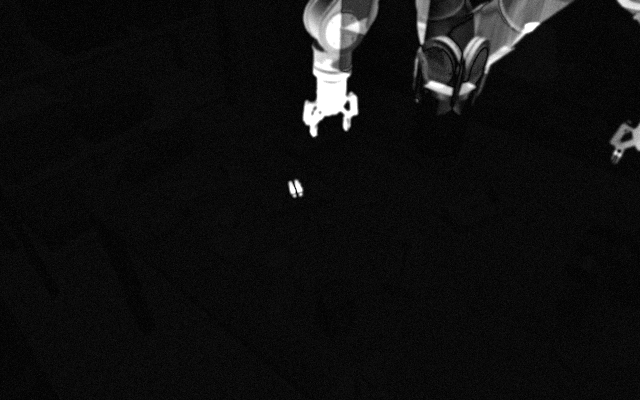

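Emit:
{"op": "move_arm", "data": {"steps": [0, 0, 0, 0, 0, 0, 0, 0, 0, 0, 0, 0, 0, 0, 0, 0, 0, 0, 0, 0]}}

```text
clock: 15.97
tool_pos: [450.2, -112.3, 210.2]
eef_rot: [-90.0, 0.0, -27.5]
contact_force: [0.1, -0.4, 0.2]
finger_gap: 85.7
```

```bash
python3 -c "
from rig import finish_job
print(finish_job())"
```

```text
the job is handed in; nothing more can be done
None
```

The paddle dimmer now rests in the third click. I handed the job in at about 16 s; no verdict is reported.

**What I did:** With the open fingers on either side of the paddle, I pushed the lever back from click 2 through click 1 to off. A light touch found the paddle about 36 mm from where click 2 had been, which confirmed off. I then pushed it up click by click to 1, 2 and 3, backed off and lifted clear. The readings after each step never showed more than about 7 N, and the gripper stayed open throughout.

**Last checks:**
- **Lever position:** the depth picture puts the paddle 18 mm above its click 2 position, the same spacing as the earlier clicks. It had not moved after the hand withdrew.
- **Everything else:** comparing the scene camera's pictures from before and after shows only the paddle and the arm changed. The ball-knob dimmer and the loose items stayed put.
- **Hand:** it ended at 210 mm height with no contact force.

**Disagreements:**
- The two cameras differed by about 4 mm on where the housing is. I used the average, and the touch contacts agreed with it to within about 1 mm.
- On clicks 1 and 3 the lever first stopped at the half-way point, and a further 1.5–2 mm push made it snap in.

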